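Push the carton home down the rack lane

ROBOT

A 7-joint arm with a two-finger parallel gripper is mounted at the origin on the work surface; the furniture and walls round the work are solid. World frame = base frame: x ahead of the robot, y to its left, z up, the work surface at z = 0. Lengths are in m, angles in rad, forces in N, time in s.
With the tool pointing down it reaches from about 0.425 to 1.025 m from the base axis. Payload 9.4 kg.
Tool frame: the origin (TCP) lies on the centre line of the jaws, within the pads' length; the fingertips stand r.tcp_to_tips ahead of it and the grasp point (between the pads) lies 8 mm behind it (r.tcp_to_tips is the distance from the TCP to the fingertips, in m); z points along the fingers, y is the line along which they close (so a half turn about z gives the same grasp; the last joint's range is limited). The gripper opens to 93 mm and grips with 3 to 60 N. Pads are 15 mm wide; open, the fingers measure 128 mm over their backs; the gripper's body (75 mm by 188 mm) begins 65 mm behind the grasp point.
Start: joints at [-1.401, 0.599, -0.003, 1.599, 0.002, 0.943, -0.08], TCP at [0.177, 0.703, 0.23] pointing down, gripper open.
Joint ranges: [-2.57, 2.57], [-0.35, 1.97], [-1.29, 1.29], [0.11, 2.56], [-1.05, 4.19], [0.11, 1.86], [-2.63, 2.63]. Speed limits (rad/s): [2.22, 2.22, 3.01, 3.01, 3.14, 3.14, 3.14].

INTERFACE

Orientations are given as a rotation vector (axis times angle).
In Python, from rig import monitor, viewer, ticket, r gives the robot as it stands.
- The arm moves only by the tool carry_out, never from a script. Its argument "increments" is a list of rows, each a list of 4 numbers: the shift along the tool's x, y, z in cm, then the turn about the tool's z in degrees. In form: [[x, y, z, twist], ...]. A call has exactly 10 rows; each row shifts and turns the commanded pose from where the row before left it, along the tool's axes as they then stand; what a row does not reach is not made up. A row lasts 1/10 s, in which the tool goes at most 50 mm and 8.59 degrees, less where a joint would pass 70% of its speed; a pose out of reach is approached as far as the arm can. A call is refused whole if a number of a shift passes 5 or a number of a turn 8.59, either way. A call with a gripper value outside its range is refused whole. "fingers" is the closure, from 0 (fully open) to 1 (shut), set as the call begins (left out, the last holds). The fingers move at their own pace and stop on an object; "force" is the grip in N (left out, the last holds). Time passes only in rows, so rows that do not move let the fingers close, or fill a call up. It gives the time, the measured TCP pose, the force, the opening and the grip force at its end, in the units of the state.
- monitor.state(): the state, without advancing time (a new reading comes with each control period).
- viewer.grab_frame(name): name is "scene" or "top"; returns the picture (420x560x3 uint8, red, green, blue); there is no depth.
- viewer.camera_params(name): a dict with "K" (3x3 intrinsics, pixels), "pose" (4x4, takes a point from camera to world coordinates). Camera axes: x right, y down, z forward; pixel columns grow to the right and rows downward; lengths in m; the calibration is good to about 2 mm. A picture is of the moment at which its call begins. camera_params takes no time and is no camera call.
- ticket.finish_job(): hands the job in; it is judged then, once.
The state is a dict: "time_s": time; "joint_positions": joint angles; "dq": joint speeds; "joint_efforts": joint torques, N m; "eef_pos": TCP position; "tcp_rot": TCP orientation; "ft_force": force on the tool from outside, world axes, zero at the start; "ft_torque": the same for the moment, N m; "width": finger opening in m; "grip_force": force on a finger pad.
Only numpy, scipy, OpenCV 4.12 (cv2) and the standard library are available. Lean on these libraries where they do the work, as an engineer would, in place of code of your own. Each camera call takes 0.05 s, during which the arm holds its last target. There are 200 camera calls.

TASK

Load the rack on the bench: using only the fingers, push the tall white carton along the deck, in between the two guide rails and on until it stands fully home against the stop. Only push it, do not lift or tip it; neither the carton nor the robot may touch either guide rail, and the other things on the bench stay where they are. Finish with the robot clear of everything.

Things in the scene. Friction and masses are not known exactly. Their poses are not given: they have to be found in the camera images.
- carton: The box to push: tall white carton, 110 mm wide (own x), 130 long (own y), 100 tall, 0.2 to 0.4 kg, rigid; slides with 1 to 4 N. Origin at the centre of its underside, z up. Starts on the deck's open end, wholly before the rails, its length along the lane to within 0.2 rad (own y along the rack's x, either way round), up to 30 mm off the lane's centre line to either side.
- rack: Loading rack fixed on the bench (place and heading vary): plywood deck 8 mm thick with two guide rails and a stop. Origin on the bench under the middle of the lane mouth; x points down the lane to the stop, y left, z up. Open loading end: x -220 to 0 mm, 220 mm wide; lane part: x 0 to 250, 200 mm wide. A carton home against the stop has its centre at x = 155 mm.
- rail_left: Left guide rail, a straight aluminium angle fixed on the deck from rack x = 0 to 213 mm, top 36 mm above the bench. Inner face at rack y = +67 mm (lane 134 mm wide, so 12 mm to spare each side of a straight, centred carton); upright 8 mm thick, its 3 mm thick foot reaches out to y = +95 mm. Origin and axes are those of the rack.
- rail_right: Right guide rail, mirror image of the left: inner face at rack y = -67 mm, same height and length. Its origin and axes are those of the rack.
- lane_mouth (a point): middle of the lane mouth, on the deck's top, midway between the rails' near ends; x axis down the lane, y to the left
- stop_face (a point): Foot of the middle of the stop's face, on the deck's top, 220 mm from the lane mouth, same axes. The stop is a wooden board across the lane's end, 160 mm wide, 16 thick, 62 high above the deck
- flat_carton: Bystander, loose, to be left alone: flat white carton lying on the bench to the robot's right, 100x180x45 mm. Origin at the centre of its underside.
- black_jar: Bystander, loose, to be left alone: black-bodied jar with dark lid, 60 mm across, 90 tall, beyond the end stop. Origin at the centre of its underside.
- wax_tin: Bystander, loose, to be left alone: round low tin, 67 mm across, 44 tall, beside the left rail. Origin at the centre of its underside.
- stone_block: Bystander, loose, to be left alone: small grey rubbing stone, 26x68x22 mm, beside the rack on its left. Origin at the centre of its underside.
- tape_roll: Bystander, loose, to be left alone: roll of masking tape lying flat, 100 mm across, 25 tall, beside the loading end, on the rack's left. Origin at the centre of its underside.
- ochre_jar: Bystander, loose, to be left alone: jar with ochre contents and dark lid, 53 mm across, 62 tall, standing on the bench before the loading end of the rack. Origin at the centre of its underside.
- mallet: Bystander, loose, to be left alone: carver's mallet lying on the bench to the robot's left, 68x199x68 mm. Origin at the centre of its underside.

How it is judged:
By the outcome, as a careful person would: the job done as asked, in the order asked, and still so for the second after the job is handed in, with the robot touching nothing.
It also fails if it takes over 72 s, if anything falls off the work surface, if the arm or the gripper's body presses on something with over 40 N, if the wrist force passes 120 N, or if a joint passes its speed limit or range.

## Working session

There is one attempt and no reset: what is moved stays moved. The work goes in short steps, Python scripts to look and compute and a tool call to move; the robot and the scene stay as the last step left them, time stands still between calls to the robot, and variables do not carry over. Pictures are saved under pics/ and viewed, at most 13 in all, crops included, and the job is handed in when it is done.

Besides the shell and the picture viewer there is one more tool, called after "Call:" in YAML: its name, and indented under it one key for each argument. carry_out: Moves the arm, as the interface text tells. Its arguments: {"type":"object","properties":{"increments":{"type":"array","items":{"type":"array","items":{"type":"number"}}},"fingers":{"type":"number"},"force":{"type":"number"}},"required":["increments"]}

```bash
ls; mkdir -p pics
python3 - <<'E'
from rig import monitor, viewer, ticket, r
import cv2
for n in("scene","top"):
    cv2.imwrite(f"pics/{n}0.png",viewer.grab_frame(n)[:,:,::-1])
    p=viewer.camera_params(n);print(n,p["K"].round(1).tolist(),p["pose"].round(3).tolist())
s=monitor.state();print({k:s[k] for k in("time_s","eef_pos","tcp_rot","width","ft_force")},r.tcp_to_tips)
E
```

```text
pics
scene [[437.8, 0.0, 285.0], [0.0, 437.8, 203.8], [0.0, 0.0, 1.0]] [[0.755, -0.476, 0.452, -0.145], [-0.656, -0.539, 0.528, -0.83], [-0.008, -0.695, -0.719, 1.09], [0.0, 0.0, 0.0, 1.0]]
top [[517.5, 0.0, 270.6], [0.0, 517.5, 208.3], [0.0, 0.0, 1.0]] [[-0.328, -0.87, 0.368, -0.185], [-0.945, 0.303, -0.127, 0.182], [-0.001, -0.389, -0.921, 1.832], [0.0, 0.0, 0.0, 1.0]]
{'time_s': 0.1, 'eef_pos': array([0.17702047, 0.70264056, 0.22886734]), 'tcp_rot': array([-3.86568727e-01, -3.11768451e+00,  2.13395611e-03]), 'width': 0.09303832858095142, 'ft_force': array([ 0.41732809,  0.74620462, -0.76794568])} 0.011
```

View pics/scene0.png

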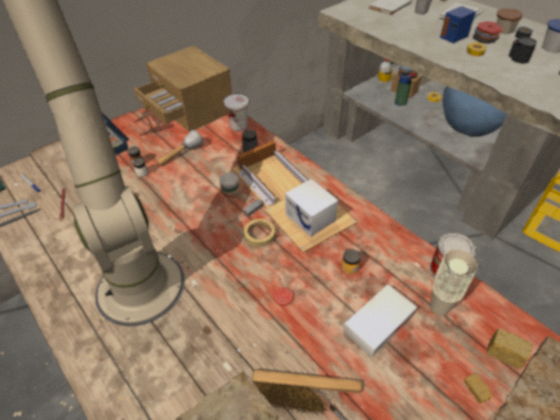

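View pics/top0.png

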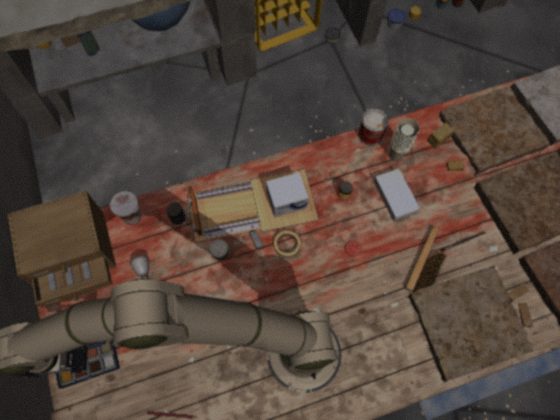

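The scene view shows the carton at about (311,205) on the deck, with the stop up-left at (257,155). In the top view the carton is at (288,193), the stop at (195,212) and the ochre jar at (345,187). I'll enlarge both views.

Run:
```python
import cv2,numpy as np
a=cv2.imread("pics/scene0.png")[130:280,220:380];b=cv2.imread("pics/top0.png")[160:260,180:360]
a=cv2.resize(a,None,fx=5*.8,fy=4,interpolation=cv2.INTER_CUBIC);b=cv2.resize(b,None,fx=4.4,fy=4.4,interpolation=cv2.INTER_CUBIC)
cv2.imwrite("pics/sc1.png",a);cv2.imwrite("pics/tp1.png",b);print(a.shape,b.shape)
```

```text
(600, 640, 3) (440, 792, 3)
```

View pics/sc1.png

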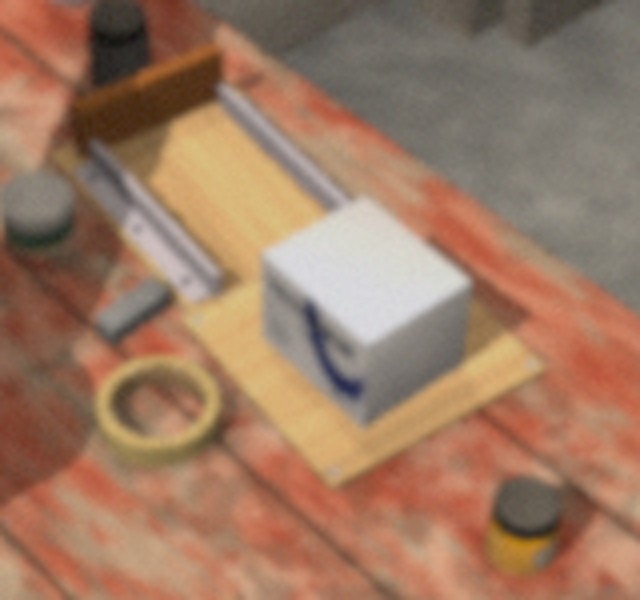

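View pics/tp1.png

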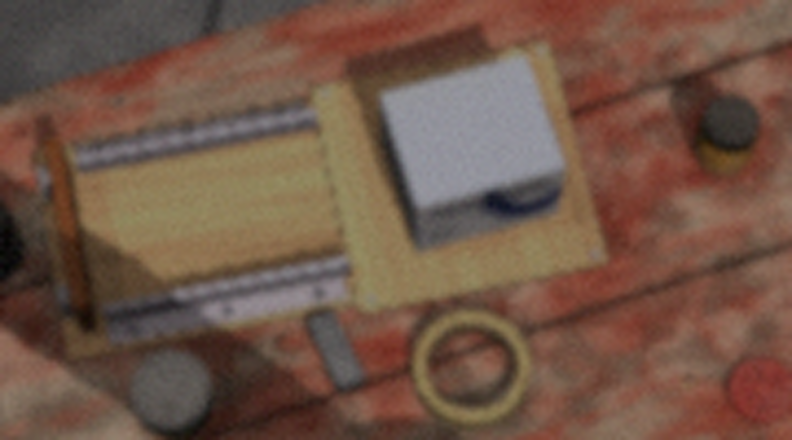

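```bash
cat > h.py <<'E'
import numpy as np,cv2
from rig import viewer
def ray(n,uv,z):
    p=viewer.camera_params(n);uv=np.atleast_2d(uv).astype(float)
    d=(p["pose"][:3,:3]@np.linalg.inv(p["K"])@np.c_[uv,np.ones(len(uv))].T).T;o=p["pose"][:3,3]
    return (o+d*((z-o[2])/d[:,2])[:,None])[:,:2]
def fit(m,w):
    m=np.array(m,float);w=np.array(w);a=(m-m.mean(0));b=(w-w.mean(0))
    th=np.arctan2((a[:,0]*b[:,1]-a[:,1]*b[:,0]).sum(),(a*b).sum())
    R=np.array([[np.cos(th),-np.sin(th)],[np.sin(th),np.cos(th)]]);t=w.mean(0)-R@m.mean(0)
    return th,t,(w-(m@R.T+t))
E
python3 - <<'E'
from h import *
np.set_printoptions(precision=4,suppress=True)
S=lambda l:(np.array(l)+.5)/4-.5+[220,130]
T=lambda l:(np.array(l)+.5)/4.4-.5+[180,160]
mod=[];W=[]
for n,px,m in(("scene",S([(337,487),(545,364),(188,322)]),[(-.22,.11),(-.22,-.11),(0,.11)]),
  ("top",T([(607,260),(547,43),(361,311),(312,92),(70,357)]),[(-.22,.11),(-.22,-.11),(0,.11),(0,-.11),(.25,.1)])):
    w=ray(n,px,.008);th,t,e=fit(m,w);print(n,th,t,"\n",e);mod+=m;W+=list(w)
th,t,e=fit(mod,W);print("rack",th,t);np.save("rack.npy",[th,*t])
cm=[(-.065,.055),(-.065,-.055),(.065,-.055),(.065,.055)] # in lane axes
mod=[];W=[]
for n,px in(("scene",S([(365,349),(471,286),(362,196),(262,262)])),("top",T([(564,166),(525,56),(379,92),(417,211)]))):
    w=ray(n,px,.108);a,c,e=fit(cm,w);print(n,a,c,"\n",e);mod+=cm;W+=list(w)
a,c,e=fit(mod,W)
R=np.array([[np.cos(th),-np.sin(th)],[np.sin(th),np.cos(th)]])
print("carton world",a,c,"rel",a-th,R.T@(c-t))
for n,px,z in(("scene",S([(526,515)]),.062),("top",T([(727,122)]),.062)):
    w=ray(n,px,z);print("jar",w,R.T@(w[0]-t))
w=ray("top",T([(470,365)]),.02);print("tape",R.T@(w[0]-t))
w=ray("top",T([(172,385)]),.044);print("tin",R.T@(w[0]-t))
E
```

```text
scene 1.470822212860921 [ 0.5749 -0.022 ] 
 [[ 0.      0.0012]
 [-0.0028  0.0036]
 [ 0.0028 -0.0048]]
top 1.4474134352203731 [ 0.5766 -0.0194] 
 [[ 0.0034  0.0012]
 [-0.0016  0.0034]
 [ 0.0015 -0.0018]
 [-0.0058 -0.0004]
 [ 0.0025 -0.0024]]
rack 1.4542831217403052 [ 0.5767 -0.0206]
scene 1.5423163925715717 [ 0.551  -0.1412] 
 [[ 0.0002  0.003 ]
 [-0.0016 -0.0003]
 [ 0.002   0.002 ]
 [-0.0006 -0.0047]]
top 1.5267370910589233 [ 0.555  -0.1359] 
 [[ 0.0021  0.0009]
 [-0.0016  0.0008]
 [ 0.0013 -0.0013]
 [-0.0018 -0.0004]]
carton world 1.5345198010387757 [ 0.553  -0.1385] rel 0.08023667929847056 [-0.1199  0.0099]
jar [[ 0.4999 -0.3685]] [-0.3544  0.0358]
jar [[ 0.5102 -0.3544]] [-0.3392  0.0272]
tape [-0.0782  0.18  ]
tin [0.1687 0.1517]
```

```bash
cat > m.py <<'E'
from h import *
np.set_printoptions(precision=4,suppress=True)
th,tx,ty=np.load("rack.npy");R=np.array([[np.cos(th),-np.sin(th)],[np.sin(th),np.cos(th)]])
yy,xx=np.mgrid[0:420,0:560];UV=np.c_[xx.ravel(),yy.ravel()]
def to_rack(n,z): return ((ray(n,UV,z)-[tx,ty])@R).reshape(420,560,2)
def profile(val,G,axis,lo,hi,olo,ohi,thr,nb=12):
    """sub-pixel crossing of val along one rack axis, per bin of the other; returns line a+b*other"""
    pts=[]
    for o in np.linspace(olo,ohi,nb+1)[:-1]+(ohi-olo)/nb/2:
        m=(abs(G[...,1-axis]-o)<(ohi-olo)/nb/2+.003)&(G[...,axis]>lo)&(G[...,axis]<hi)
        a=G[...,axis][m];v=val[m];k=np.linspace(lo,hi,31);s=np.array([np.average(v,weights=np.exp(-((a-q)/.003)**2/2)+1e-9) for q in k])
        c=np.where((s[:-1]>thr)!=(s[1:]>thr))[0]
        if len(c)==1:i=c[0];pts.append((o,k[i]+(thr-s[i])/(s[i+1]-s[i])*(k[1]-k[0])))
    pts=np.array(pts)
    if len(pts)<3:return len(pts),None
    b,a=np.polyfit(pts[:,0],pts[:,1],1);return len(pts),round(a,4),round(b,4),round(np.std(pts[:,1]-a-b*pts[:,0]),4)
E
python3 - <<'E'
from m import *
for n in("scene","top"):
    im=cv2.imread(f"pics/{n}0.png").astype(float);b,g,r=im[...,0],im[...,1],im[...,2]
    G=to_rack(n,.008);H=to_rack(n,.036)
    val=g/(r+1); sat=(r-b)/(r+1)
    for nm,v in(("g/r",val),("sat",sat)):
        q=lambda x0,x1,y0,y1,G=G:round(np.median(v[(G[...,0]>x0)&(G[...,0]<x1)&(G[...,1]>y0)&(G[...,1]<y1)]),2)
        print(n,nm,"deck",q(-.2,-.02,.085,.1),q(.05,.15,-.04,.04),"bench",q(-.2,-.12,.12,.14),q(-.2,-.1,-.14,-.12),"front",q(-.25,-.23,-.1,.1),"railR",q(.05,.2,-.09,-.075),"railL",q(.05,.2,.07,.09))
E
```

```text
scene g/r deck 0.81 0.83 bench 0.63 0.62 front 0.6 railR 0.92 railL 0.92
scene sat deck 0.45 0.44 bench 0.51 0.52 front 0.54 railR 0.07 railL 0.07
top g/r deck 0.85 0.87 bench 0.58 0.58 front 0.56 railR 0.93 railL 0.92
top sat deck 0.39 0.38 bench 0.53 0.52 front 0.55 railR 0.02 railL 0.03
```

Run:
```python
from m import *
print("rack frame used",th,tx,ty)
for n in("scene","top"):
    im=cv2.imread(f"pics/{n}0.png").astype(float);b,g,r=cv2.split(im)
    G=to_rack(n,.008);H=to_rack(n,.036);val=g/(r+1);sat=(r-b)/(r+1)
    print(n,"left edge .11",profile(val,G,1,.09,.13,-.2,-.01,.71))
    print(n,"right edge -.11",profile(val,G,1,-.13,-.09,-.21,-.01,.71))
    print(n,"front -.22",profile(val,G,0,-.24,-.2,-.1,.1,.71))
    print(n,"railR foot -.067",profile(sat,G,1,-.085,-.045,.02,.2,.22))
    print(n,"railL foot -.067",profile(sat,G,1,.045,.085,.02,.2,.22))
    print(n,"railR top",profile(sat,H,1,-.085,-.045,.02,.2,.22))
    print(n,"railL top .067",profile(sat,H,1,.045,.085,.02,.2,.22))
    # carton top
    C=to_rack(n,.108);yl=(.0099)
    for nm,ax,lo,hi,ol,oh in(("right",1,-.065,-.025,-.17,-.07),("left",1,.045,.085,-.17,-.07),("rear",0,-.205,-.165,-.03,.045),("front",0,-.075,-.035,-.03,.045)):
        print(n,"carton",nm,profile(sat,C,ax,lo,hi,ol,oh,.22,8))
```

```text
rack frame used 1.4542831217403052 0.5767074624536614 -0.020622178105510883
scene left edge .11 (6, np.float64(0.1239), np.float64(0.0362), np.float64(0.0042))
scene right edge -.11 (12, np.float64(-0.127), np.float64(-0.0827), np.float64(0.0036))
scene front -.22 (11, np.float64(-0.2228), np.float64(0.0211), np.float64(0.0013))
scene railR foot -.067 (12, np.float64(-0.0615), np.float64(-0.0745), np.float64(0.006))
scene railL foot -.067 (12, np.float64(0.0531), np.float64(-0.0093), np.float64(0.0007))
scene railR top (0, None)
scene railL top .067 (11, np.float64(0.0667), np.float64(-0.0), np.float64(0.0004))
scene carton right (8, np.float64(-0.0373), np.float64(0.0871), np.float64(0.0007))
scene carton left (1, None)
scene carton rear (1, None)
scene carton front (6, np.float64(-0.051), np.float64(-0.145), np.float64(0.0018))
top left edge .11 (7, np.float64(0.1218), np.float64(0.0306), np.float64(0.005))
top right edge -.11 (12, np.float64(-0.1091), np.float64(0.0028), np.float64(0.0016))
top front -.22 (12, np.float64(-0.2183), np.float64(0.0324), np.float64(0.0016))
top railR foot -.067 (12, np.float64(-0.0706), np.float64(-0.0058), np.float64(0.0002))
top railL foot -.067 (12, np.float64(0.0534), np.float64(0.0086), np.float64(0.0006))
top railR top (12, np.float64(-0.0575), np.float64(-0.0058), np.float64(0.0002))
top railL top .067 (12, np.float64(0.0644), np.float64(0.0084), np.float64(0.0005))
top carton right (8, np.float64(-0.0416), np.float64(0.0685), np.float64(0.0002))
top carton left (0, None)
top carton rear (8, np.float64(-0.1832), np.float64(-0.077), np.float64(0.0002))
top carton front (8, np.float64(-0.0449), np.float64(-0.0033), np.float64(0.0008))
```

```bash
cat > nav.py <<'E'
import numpy as np
from scipy.spatial.transform import Rotation as Ro
from rig import monitor
th=1.4543;O=np.array([.5787,-.0208]);R=np.array([[np.cos(th),-np.sin(th)],[np.sin(th),np.cos(th)]])
def sim(rows,p=None,M=None):
    s=monitor.state();p=np.array(s["eef_pos"]) if p is None else p;M=Ro.from_rotvec(s["tcp_rot"]) if M is None else M
    for q in rows: p=p+M.apply(np.array(q[:3])/100);M=M*Ro.from_euler("z",q[3],degrees=True)
    return p,M
def show(p=None,M=None):
    s=monitor.state();p=np.array(s["eef_pos"]) if p is None else p;M=Ro.from_rotvec(s["tcp_rot"]) if M is None else M
    m=M.as_matrix();h=np.degrees(np.arctan2(m[1,0],m[0,0])-th)
    print("rack xy mm",(R.T@(p[:2]-O)*1000).round(1),"z",round(p[2]*1000,1),"toolx-rackx deg",round((h+180)%360-180,2),"tilt",m[2,:2].round(4),"radius",round(np.hypot(*p[:2]),3),"F",s["ft_force"].round(1),"w",s["width"],"t",s["time_s"])
E
python3 - <<'E'
from nav import *
show()
p=M=None
for k in range(3):
    p,M=sim([[-4,-1.0,0,3.5]]*10 if k<2 else [[-3.5,-.8,0,1.2]]*10,p,M);show(p,M)
E
```

```text
rack xy mm [671.8 483. ] z 228.9 toolx-rackx deg 82.54 tilt [-0.0001 -0.0014] radius 0.725 F [ 0.4  0.7 -0.8] w 0.09303832858095142 t 0.1
rack xy mm [426.1 159.9] z 229.2 toolx-rackx deg 47.54 tilt [-0.0009 -0.001 ] radius 0.631 F [ 0.4  0.7 -0.8] w 0.09303832858095142 t 0.1
rack xy mm [39.5 36.1] z 229.7 toolx-rackx deg 12.54 tilt [-0.0013 -0.0003] radius 0.548 F [ 0.4  0.7 -0.8] w 0.09303832858095142 t 0.1
rack xy mm [-317.1   71.9] z 230.2 toolx-rackx deg 0.54 tilt [-0.0014 -0.0001] radius 0.573 F [ 0.4  0.7 -0.8] w 0.09303832858095142 t 0.1
```

Call:
carry_out:
  increments:
    - [-4,-1,0,3.5]
    - [-4,-1,0,3.5]
    - [-4,-1,0,3.5]
    - [-4,-1,0,3.5]
    - [-4,-1,0,3.5]
    - [-4,-1,0,3.5]
    - [-4,-1,0,3.5]
    - [-4,-1,0,3.5]
    - [-4,-1,0,3.5]
    - [-4,-1,0,3.5]
  fingers: 0.46
  force: 20

```text
time_s: 1.1
eef_pos: [0.4704, 0.4199, 0.2293]
tcp_rot: [1.31, 2.855, -0.0]
ft_force: [0.4, 0.1, -0.9]
width: 0.0503
grip_force: 0.0
```

Call:
carry_out:
  increments:
    - [-4,-1,0,3.5]
    - [-4,-1,0,3.5]
    - [-4,-1,0,3.5]
    - [-4,-1,0,3.5]
    - [-4,-1,0,3.5]
    - [-4,-1,0,3.5]
    - [-4,-1,0,3.5]
    - [-4,-1,0,3.5]
    - [-4,-1,0,3.5]
    - [-4,-1,0,3.5]

```text
time_s: 2.1
eef_pos: [0.5474, 0.0213, 0.2295]
tcp_rot: [2.108, 2.329, -0.0]
ft_force: [0.4, 0.4, 0.1]
width: 0.0502
grip_force: 0.0
```

```bash
python3 -c "
from nav import *
show()"
```

```text
rack xy mm [38.2 36. ] z 229.5 toolx-rackx deg 12.39 tilt [-0.0001 -0.0001] radius 0.548 F [0.4 0.4 0.1] w 0.05019628503321757 t 2.1
```

Call:
carry_out:
  increments:
    - [0,0,0,6.2]
    - [0,0,0,6.2]
    - [-2,-1.2,0,0]
    - [-2,-1.2,0,0]
    - [-2,-1.2,0,0]
    - [-2,-1.2,0,0]
    - [-2,-1.2,0,0]
    - [-2,-1.2,0,0]
    - [-2,-1.2,0,0]
    - [-1.6,-1,0,0]

```text
time_s: 3.1
eef_pos: [0.4354, -0.1222, 0.2296]
tcp_rot: [-2.345, -2.09, 0.0]
ft_force: [0.0, 0.0, 0.1]
width: 0.0505
grip_force: 0.0
```

```bash
python3 -c "
from nav import *
show()"
```

```text
rack xy mm [-117.4  130.6] z 229.6 toolx-rackx deg 0.1 tilt [-0.     -0.0003] radius 0.452 F [0.  0.  0.1] w 0.05048787807073943 t 3.1
```

Call:
carry_out:
  increments:
    - [0,0,2.5,0]
    - [0,0,2.5,0]
    - [0,0,2.5,0]
    - [0,0,2.5,0]
    - [0,0,2.5,0]
    - [0,0,2,0]
    - [0,0,1.5,0]
    - [0,0,1.2,0]
    - [0,0,0,0]
    - [0,0,0,0]

```text
time_s: 4.1
eef_pos: [0.4362, -0.1214, 0.0576]
tcp_rot: [-2.344, -2.09, 0.001]
ft_force: [-0.3, -0.0, 0.4]
width: 0.0501
grip_force: 0.0
```

Call:
carry_out:
  increments:
    - [0,0.4,0,0]
    - [0,0.4,0,0]
    - [0,0.4,0,0]
    - [0,0.2,0,0]
    - [0,0.2,0,0]
    - [0,0,0,0]
    - [0,0,0,0]
    - [0,0,0,0]
    - [0,0,0,0]
    - [0,0,0,0]

```text
time_s: 5.1
eef_pos: [0.4522, -0.1232, 0.0576]
tcp_rot: [-2.345, -2.091, 0.0]
ft_force: [0.4, 0.4, 1.3]
width: 0.0501
grip_force: 0.0
```

Run:
```python
from nav import *
show()
from rig import viewer
import cv2
a=viewer.grab_frame("scene")[:,:,::-1];b=viewer.grab_frame("top")[:,:,::-1]
cv2.imwrite("pics/s2.png",a);cv2.imwrite("pics/t2.png",b)
f=lambda i:cv2.resize(i,(480,480),interpolation=cv2.INTER_CUBIC)
c=cv2.hconcat([cv2.resize(a[130:280,220:370],(400,400)),cv2.resize(b[140:260,240:360],(400,400))]);cv2.imwrite("pics/c2.png",c)
```

```text
rack xy mm [-116.4  113.8] z 57.6 toolx-rackx deg 0.13 tilt [ 0. -0.] radius 0.469 F [0.4 0.4 1.3] w 0.050126001243705594 t 5.1
```

View pics/c2.png

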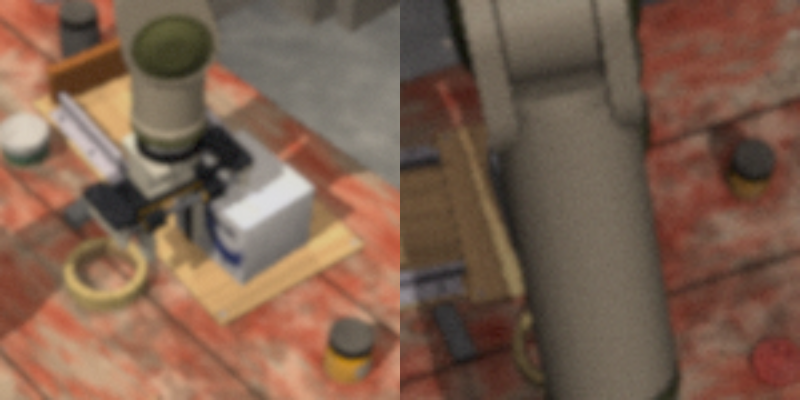

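The fingers stand just to the left of the carton, and the gripper body clears its top. Next I push sideways gently.

Call:
carry_out:
  increments:
    - [0,0.2,0,0]
    - [0,0.2,0,0]
    - [0,0.2,0,0]
    - [0,0.2,0,0]
    - [0,0.2,0,0]
    - [0,0,0,0]
    - [0,0,0,0]
    - [0,0,0,0]
    - [0,0,0,0]
    - [0,0,0,0]

```text
time_s: 6.2
eef_pos: [0.4623, -0.1243, 0.0577]
tcp_rot: [2.344, 2.091, 0.0]
ft_force: [-0.1, -0.5, 1.0]
width: 0.0501
grip_force: 0.3
```

Call:
carry_out:
  increments:
    - [0,0.1,0,0]
    - [0,0.1,0,0]
    - [0,0.1,0,0]
    - [0,0.1,0,0]
    - [0,0.1,0,0]
    - [0,0.1,0,0]
    - [0,0,0,0]
    - [0,0,0,0]
    - [0,0,0,0]
    - [0,0,0,0]

```text
time_s: 7.2
eef_pos: [0.4684, -0.125, 0.0577]
tcp_rot: [2.344, 2.091, 0.0]
ft_force: [-1.3, 0.5, -0.4]
width: 0.0503
grip_force: 0.2
```

```bash
python3 -c "
from nav import *
show()"
```

```text
rack xy mm [-116.3   97.5] z 57.7 toolx-rackx deg 0.14 tilt [-0.0001  0.0004] radius 0.485 F [-1.3  0.5 -0.4] w 0.05029187537620384 t 7.2
```

Call:
carry_out:
  increments:
    - [0,-1,0,0]
    - [0,-1,0,0]
    - [0,-1,0,0]
    - [-1.5,0,0,0]
    - [-2,0,0,0]
    - [-2,0,0,0]
    - [-2,0,0,0]
    - [-2,0,0,0]
    - [-1.5,0,0,0]
    - [0,0,0,0]

```text
time_s: 8.2
eef_pos: [0.4248, -0.2326, 0.0578]
tcp_rot: [2.347, 2.087, -0.001]
ft_force: [-0.2, 0.7, 0.0]
width: 0.0502
grip_force: 0.0
```

Run:
```python
from m import *
import nav;nav.show()
tx,ty=nav.O
import m;m.tx,m.ty=tx,ty;m.th=nav.th;m.R=nav.R
im={n:viewer.grab_frame(n)[:,:,::-1] for n in("scene","top")}
for n in im:
    cv2.imwrite(f"pics/{n}3.png",im[n]);b,g,r=cv2.split(im[n].astype(float));sat=(r-b)/(r+1)
    C=m.to_rack(n,.108)
    for nm,ax,lo,hi,ol,oh in(("right",1,-.075,-.035,-.17,-.07),("rear",0,-.205,-.165,-.035,.035),("front",0,-.075,-.035,-.035,.035)):
        print(n,"carton",nm,profile(sat,C,ax,lo,hi,ol,oh,.22,8))
c=cv2.hconcat([cv2.resize(im["scene"][130:280,220:370],(400,400)),cv2.resize(im["top"][140:260,240:360],(400,400))]);cv2.imwrite("pics/c3.png",c)
```

```text
rack xy mm [-228.3  128.3] z 57.8 toolx-rackx deg -0.05 tilt [-0.0008  0.0004] radius 0.484 F [-0.2  0.7  0. ] w 0.05016899091370395 t 8.2
scene carton right (7, np.float64(-0.0506), np.float64(0.0429), np.float64(0.0005))
scene carton rear (0, None)
scene carton front (0, None)
top carton right (8, np.float64(-0.0496), np.float64(0.063), np.float64(0.0011))
top carton rear (4, np.float64(-0.1784), np.float64(0.2042), np.float64(0.0016))
top carton front (8, np.float64(-0.0461), np.float64(0.0343), np.float64(0.0013))
```

View pics/c3.png

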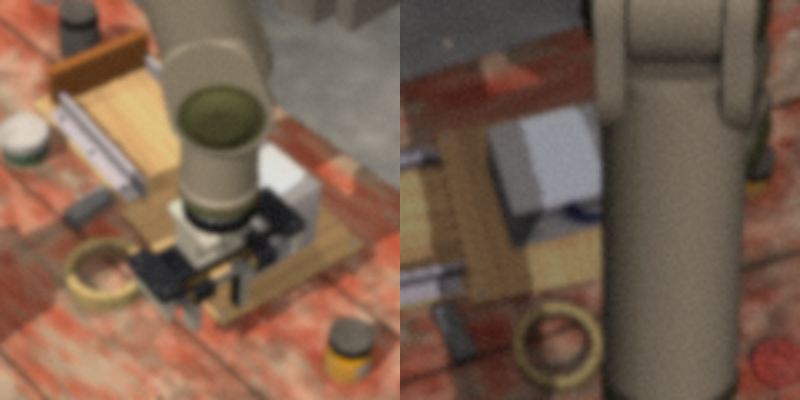

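The carton is now centred (y about -1 mm) with a small yaw, and everything is clear. I'll go behind it.

Call:
carry_out:
  increments:
    - [0,1.6,0,0]
    - [0,1.6,0,0]
    - [0,1.6,0,0]
    - [0,1.6,0,0]
    - [0,1.6,0,0]
    - [0,1.6,0,0]
    - [0,1.6,0,0]
    - [0,1.6,0,0]
    - [0,0,0,0]
    - [0,0,0,0]

```text
time_s: 9.3
eef_pos: [0.5523, -0.2441, 0.0573]
tcp_rot: [-2.342, -2.092, 0.0]
ft_force: [-0.8, -0.0, -0.2]
width: 0.0504
grip_force: 0.0
```

Call:
carry_out:
  increments:
    - [0.5,0,0,0]
    - [0.5,0,0,0]
    - [0.5,0,0,0]
    - [0.4,0,0,0]
    - [0.4,0,0,0]
    - [0.4,0,0,0]
    - [0.3,0,0,0]
    - [0.3,0,0,0]
    - [0.2,0,0,0]
    - [0,0,0,0]

```text
time_s: 10.3
eef_pos: [0.557, -0.2104, 0.0576]
tcp_rot: [-2.344, -2.091, 0.0]
ft_force: [0.6, 0.5, -0.6]
width: 0.0503
grip_force: 0.0
```

```bash
cat > look.py <<'E'
import sys
from m import *
import nav,m;nav.show()
m.tx,m.ty=nav.O;m.th=nav.th;m.R=nav.R
x0=float(sys.argv[2])
im={n:viewer.grab_frame(n)[:,:,::-1] for n in("scene","top")}
for n in im:
    b,g,r=cv2.split(im[n].astype(float));sat=(r-b)/(r+1);C=m.to_rack(n,.108)
    for nm,ax,lo,hi,ol,oh in(("right",1,-.075,-.035,x0-.04,x0+.055),("front",0,x0+.04,x0+.09,-.035,.035)):
        print(n,nm,[float(v) if v is not None else v for v in profile(sat,C,ax,lo,hi,ol,oh,.22,8)])
c=cv2.hconcat([cv2.resize(im["scene"][110:260,220:370],(400,400)),cv2.resize(im["top"][140:260,200:320],(400,400))]);cv2.imwrite(f"pics/c{sys.argv[1]}.png",c)
E
python3 look.py 4 -.103
```

```text
rack xy mm [-190.9   -0.5] z 57.6 toolx-rackx deg 0.15 tilt [ 0.     -0.0001] radius 0.595 F [ 0.6  0.5 -0.6] w 0.05025235788296955 t 10.3
scene right [5.0, -0.0348, 0.3051, 0.0018]
scene front [6.0, -0.0486, -0.1676, 0.0014]
top right [5.0, -0.0668, -0.1557, 0.0044]
top front [8.0, -0.0427, 0.0198, 0.0009]
```

View pics/c4.png

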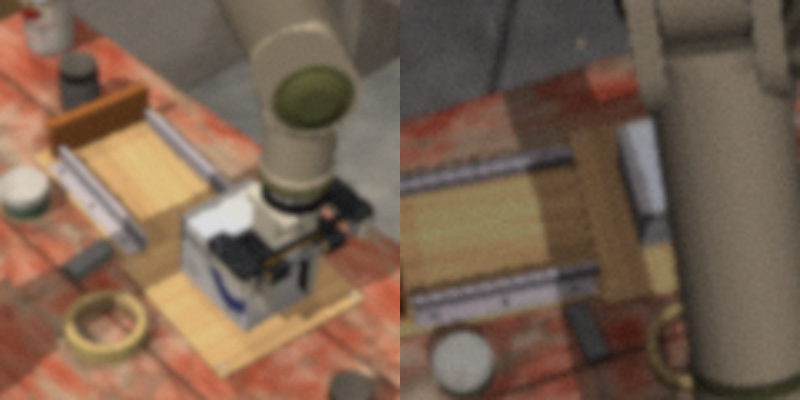

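The fingers are right at the carton's rear face. I'll push 3 cm to square it up, then look again before the mouth.

Call:
carry_out:
  increments:
    - [0.3,0,0,0]
    - [0.3,0,0,0]
    - [0.3,0,0,0]
    - [0.3,0,0,0]
    - [0.3,0,0,0]
    - [0.3,0,0,0]
    - [0.3,0,0,0]
    - [0.3,0,0,0]
    - [0.3,0,0,0]
    - [0,0,0,0]

```text
time_s: 11.4
eef_pos: [0.5602, -0.1831, 0.0576]
tcp_rot: [-2.344, -2.092, -0.0]
ft_force: [0.4, 0.0, 0.5]
width: 0.05
grip_force: 0.0
```

```bash
python3 look.py 5 -.092
```

```text
rack xy mm [-163.4   -0.5] z 57.6 toolx-rackx deg 0.17 tilt [ 0.0004 -0.0001] radius 0.589 F [0.4 0.  0.5] w 0.05002781853038392 t 11.4
scene right [3.0, -0.0301, 0.5405, 0.0013]
scene front [6.0, -0.0245, -0.1271, 0.0014]
top right [3.0, -0.0592, 0.0383, 0.0009]
top front [8.0, -0.0189, 0.021, 0.0005]
```

View pics/c5.png

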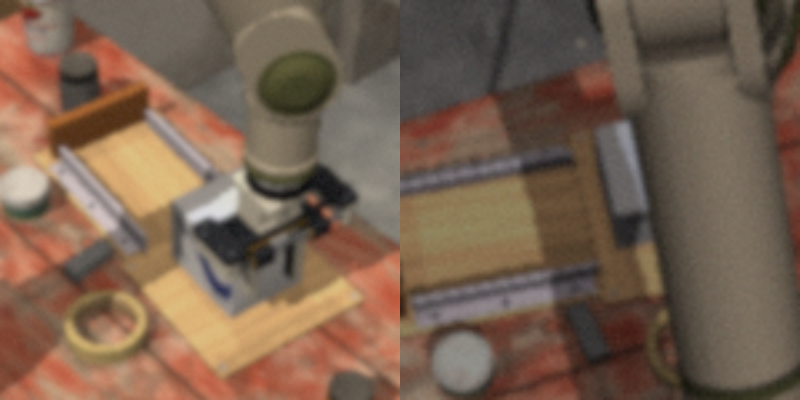

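```bash
cat > look2.py <<'E'
import sys
from m import *
import nav,m
m.tx,m.ty=nav.O;m.th=nav.th;m.R=nav.R
x0=float(sys.argv[1])
im={n:viewer.grab_frame(n)[:,:,::-1] for n in("scene","top")}
for n in im:
    b,g,r=cv2.split(im[n].astype(float));sat=(r-b)/(r+1)
    for nm,z,ax,lo,hi,ol,oh in(("left base",.008,1,.035,.075,x0-.05,x0+.055),("front base",.008,0,x0+.045,x0+.085,-.045,.045),("right top",.108,1,-.08,-.04,x0+.02,x0+.06),("front top",.108,0,x0+.045,x0+.085,-.045,.045)):
        print(n,nm,[float(v) if v is not None else v for v in profile(sat,m.to_rack(n,z),ax,lo,hi,ol,oh,.22,8)])
E
python3 look2.py -.091
```

```text
scene left base [8.0, 0.0482, 0.0028, 0.0003]
scene front base [1.0, None]
scene right top [8.0, -0.0451, 0.273, 0.0028]
scene front top [6.0, -0.0253, -0.0608, 0.0023]
top left base [4.0, 0.0254, -0.4279, 0.004]
top front base [8.0, -0.0266, -0.0165, 0.0002]
top right top [8.0, -0.0457, 0.3306, 0.0012]
top front top [8.0, -0.0192, 0.029, 0.0005]
```

Squared to about 0.01 rad, but the straightening swung the carton to y ≈ -6.5 mm. I'll nudge it back from the right side.

Call:
carry_out:
  increments:
    - [-1.5,0,0,0]
    - [-2,0,0,0]
    - [0,2,0,0]
    - [0,2,0,0]
    - [0,2,0,0]
    - [0,2,0,0]
    - [0,2,0,0]
    - [0,2,0,0]
    - [0,1,0,0]
    - [0,0,0,0]

```text
time_s: 12.6
eef_pos: [0.6858, -0.2343, 0.0574]
tcp_rot: [2.344, 2.091, 0.0]
ft_force: [-0.3, -0.4, 0.4]
width: 0.0499
grip_force: 0.0
```

Call:
carry_out:
  increments:
    - [1.5,0,0,0]
    - [2,0,0,0]
    - [2,0,0,0]
    - [2,0,0,0]
    - [2,0,0,0]
    - [1.2,0,0,0]
    - [0,-0.5,0,0]
    - [0,-0.5,0,0]
    - [0,-0.5,0,0]
    - [0,0,0,0]

```text
time_s: 13.6
eef_pos: [0.6813, -0.1267, 0.0578]
tcp_rot: [-2.346, -2.089, 0.001]
ft_force: [-0.6, -0.5, -0.7]
width: 0.0501
grip_force: 0.0
```

```bash
python3 -c "
from nav import *
show()"
```

```text
rack xy mm [ -93.3 -114.2] z 57.8 toolx-rackx deg 0.03 tilt [-0.0005 -0.0007] radius 0.693 F [-0.6 -0.5 -0.7] w 0.05010056133346975 t 13.6
```

Call:
carry_out:
  increments:
    - [0,-0.3,0,0]
    - [0,-0.3,0,0]
    - [0,-0.2,0,0]
    - [0,-0.2,0,0]
    - [0,-0.2,0,0]
    - [0,-0.2,0,0]
    - [0,-0.1,0,0]
    - [0,-0.1,0,0]
    - [0,-0.1,0,0]
    - [0,0,0,0]

```text
time_s: 14.6
eef_pos: [0.6656, -0.1234, 0.0577]
tcp_rot: [2.344, 2.091, 0.0]
ft_force: [0.9, 0.0, 0.4]
width: 0.0501
grip_force: 0.6
```

```bash
python3 -c "
from nav import *
show()"; python3 look2.py -.091
```

```text
rack xy mm [-91.8 -98.2] z 57.7 toolx-rackx deg 0.14 tilt [-0.      0.0001] radius 0.677 F [0.9 0.  0.4] w 0.05013462132022735 t 14.6
scene left base [8.0, 0.0525, 0.0095, 0.0001]
scene front base [0.0, None]
scene right top [1.0, None]
scene front top [6.0, -0.0202, -0.0937, 0.0019]
top left base [1.0, None]
top front base [2.0, None]
top right top [1.0, None]
top front top [0.0, None]
```

Call:
carry_out:
  increments:
    - [0,-0.1,0,0]
    - [0,-0.1,0,0]
    - [0,0,0,0]
    - [0,0,0,0]
    - [0,1,0,0]
    - [0,1,0,0]
    - [0,1,0,0]
    - [0,0,0,0]
    - [0,0,0,0]
    - [0,0,0,0]

```text
time_s: 15.7
eef_pos: [0.693, -0.1266, 0.0575]
tcp_rot: [-2.344, -2.091, 0.001]
ft_force: [0.3, -0.2, -0.1]
width: 0.05
grip_force: 0.0
```

Call:
carry_out:
  increments:
    - [-2,0,0,0]
    - [-2,0,0,0]
    - [-2,0,0,0]
    - [-2,0,0,0]
    - [-2,0,0,0]
    - [-1,0,0,0]
    - [0,0,0,0]
    - [0,0,0,0]
    - [0,0,0,0]
    - [0,0,0,0]

```text
time_s: 16.7
eef_pos: [0.6813, -0.2345, 0.0576]
tcp_rot: [-2.343, -2.093, -0.001]
ft_force: [0.3, -1.1, 0.3]
width: 0.0499
grip_force: 0.0
```

```bash
python3 -c "
from nav import *
show()"; python3 look2.py -.091
```

```text
rack xy mm [-200.3 -126.7] z 57.6 toolx-rackx deg 0.22 tilt [ 0.0006 -0.0001] radius 0.72 F [ 0.3 -1.1  0.3] w 0.049912916951300325 t 16.7
scene left base [8.0, 0.0544, 0.0061, 0.0003]
scene front base [0.0, None]
scene right top [8.0, -0.0485, 0.0879, 0.0003]
scene front top [6.0, -0.0243, -0.0729, 0.004]
top left base [4.0, 0.0511, -0.0448, 0.0002]
top front base [8.0, -0.0263, -0.0028, 0.0002]
top right top [8.0, -0.0492, 0.0901, 0.0004]
top front top [8.0, -0.0195, 0.0423, 0.0005]
```

Centred (within about 1 mm) and straight. Going behind it and pushing in.

Call:
carry_out:
  increments:
    - [0,-1.6,0,0.1]
    - [0,-1.6,0,0]
    - [0,-1.6,0,0]
    - [0,-1.6,0,0]
    - [0,-1.6,0,0]
    - [0,-1.6,0,0]
    - [0,-1.6,0,0]
    - [0,-1.5,0,0]
    - [0,0,0,0]
    - [0,0,0,0]

```text
time_s: 17.8
eef_pos: [0.5555, -0.2212, 0.0579]
tcp_rot: [2.346, 2.089, 0.001]
ft_force: [1.0, -0.5, -0.1]
width: 0.0502
grip_force: 0.0
```

Call:
carry_out:
  increments:
    - [0.8,0,0,0]
    - [0.8,0,0,0]
    - [0.8,0,0,0]
    - [0.6,0,0,0]
    - [0.4,0,0,0]
    - [0.4,0,0,0]
    - [0.4,0,0,0]
    - [0.4,0,0,0]
    - [0.3,0,0,0]
    - [0.2,0,0,0]

```text
time_s: 18.8
eef_pos: [0.5607, -0.1705, 0.0577]
tcp_rot: [2.346, 2.089, 0.0]
ft_force: [-1.0, -1.3, -1.0]
width: 0.05
grip_force: 0.6
```

```bash
python3 -c "
from nav import *
show()"; python3 look2.py -.078
```

```text
rack xy mm [-150.8    0.5] z 57.7 toolx-rackx deg 0.03 tilt [-0.0001  0.0001] radius 0.586 F [-1.  -1.3 -1. ] w 0.049954449738176664 t 18.8
scene left base [8.0, 0.0542, 0.0031, 0.0004]
scene front base [0.0, None]
scene right top [8.0, -0.0446, 0.3891, 0.0019]
scene front top [5.0, -0.0147, -0.0398, 0.0002]
top left base [5.0, 0.0626, 0.1999, 0.0025]
top front base [8.0, -0.0137, -0.0131, 0.0002]
top right top [8.0, -0.0506, 0.0966, 0.0009]
top front top [8.0, -0.0072, 0.0326, 0.0006]
```

Call:
carry_out:
  increments:
    - [0.4,0,0,0]
    - [0.5,0,0,0]
    - [0.6,0,0,0]
    - [0.6,0,0,0]
    - [0.6,0,0,0]
    - [0.6,0,0,0]
    - [0.6,0,0,0]
    - [0.5,0,0,0]
    - [0.4,0,0,0]
    - [0.2,0,0,0]

```text
time_s: 19.9
eef_pos: [0.5665, -0.1205, 0.0577]
tcp_rot: [2.346, 2.09, 0.0]
ft_force: [-0.3, -2.2, 1.1]
width: 0.05
grip_force: 1.0
```

```bash
python3 look.py 6 -.028; python3 look2.py -.028
```

```text
rack xy mm [-100.4    0.5] z 57.7 toolx-rackx deg 0.06 tilt [0.     0.0001] radius 0.579 F [-0.3 -2.2  1.1] w 0.04995617662227631 t 19.9
scene right [3.0, -0.0714, 0.7574, 0.0001]
scene front [6.0, 0.0382, -0.1433, 0.0025]
top right [3.0, -0.0569, 0.1433, 0.0008]
top front [7.0, 0.0426, -0.0387, 0.0009]
scene left base [7.0, 0.0536, -0.0062, 0.0004]
scene front base [0.0, None]
scene right top [8.0, -0.0711, 0.7362, 0.0017]
scene front top [7.0, 0.0392, -0.0957, 0.005]
top left base [2.0, None]
top front base [8.0, 0.0376, -0.0091, 0.0002]
top right top [6.0, -0.0543, -0.036, 0.0004]
top front top [6.0, 0.0422, -0.0077, 0.0003]
```

View pics/c6.png

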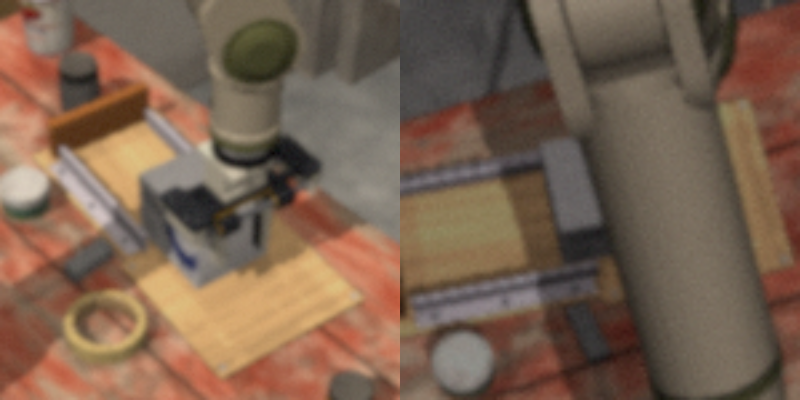

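The carton's nose is between the rails and centred, with gaps visible on both sides. I'll continue down the lane.

Call:
carry_out:
  increments:
    - [0.4,0,0,0]
    - [0.6,0,0,0]
    - [0.7,0,0,0]
    - [0.7,0,0,0]
    - [0.7,0,0,0]
    - [0.7,0,0,0]
    - [0.7,0,0,0]
    - [0.7,0,0,0]
    - [0.5,0,0,0]
    - [0.3,0,0,0]

```text
time_s: 21.1
eef_pos: [0.5734, -0.0607, 0.0576]
tcp_rot: [-2.346, -2.09, -0.0]
ft_force: [-0.8, -1.5, -0.9]
width: 0.0501
grip_force: 0.5
```

Call:
carry_out:
  increments:
    - [0.4,0,0,0]
    - [0.6,0,0,0]
    - [0.6,0,0,0]
    - [0.7,0,0,0]
    - [0.7,0,0,0]
    - [0.7,0,0,0]
    - [0.7,0,0,0]
    - [0.6,0,0,0]
    - [0.5,0,0,0]
    - [0.3,0,0,0]

```text
time_s: 22.1
eef_pos: [0.5802, -0.0032, 0.0577]
tcp_rot: [2.346, 2.09, 0.0]
ft_force: [-0.5, -1.4, -0.5]
width: 0.0498
grip_force: 0.6
```

```bash
python3 look.py 7 .089; python3 look2.py .089
```

```text
rack xy mm [17.7  0.6] z 57.7 toolx-rackx deg 0.06 tilt [0.     0.0001] radius 0.58 F [-0.5 -1.4 -0.5] w 0.04975256884535291 t 22.1
scene right [2.0, None]
scene front [8.0, 0.1593, 0.0074, 0.0005]
top right [2.0, None]
top front [7.0, 0.1615, -0.1017, 0.0017]
scene left base [0.0, None]
scene front base [1.0, None]
scene right top [4.0, -0.1737, 0.7463, 0.0005]
scene front top [8.0, 0.1603, -0.0088, 0.001]
top left base [0.0, None]
top front base [8.0, 0.1614, -0.0615, 0.0009]
top right top [6.0, -0.1333, 0.5555, 0.0046]
top front top [6.0, 0.1606, -0.0284, 0.0005]
```

View pics/c7.png

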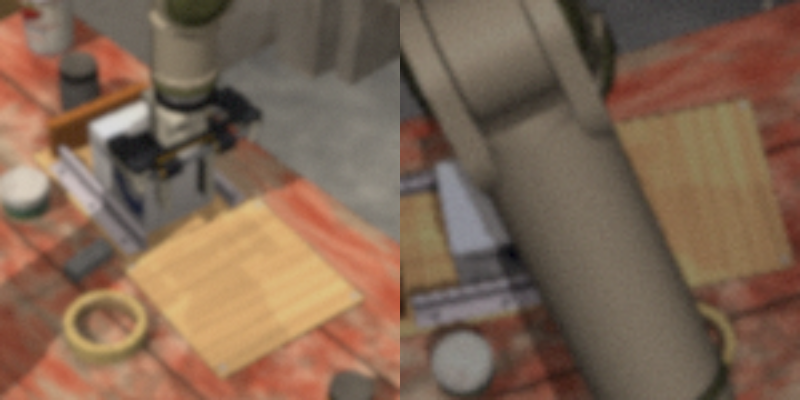

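It's straight and centred in the lane. The last 65 mm comes next, slowing near the stop.

Call:
carry_out:
  increments:
    - [0.4,0,0,0]
    - [0.7,0,0,0]
    - [0.8,0,0,0]
    - [0.8,0,0,0]
    - [0.8,0,0,0]
    - [0.8,0,0,0]
    - [0.6,0,0,0]
    - [0.4,0,0,0]
    - [0.3,0,0,0]
    - [0.2,0,0,0]

```text
time_s: 23.3
eef_pos: [0.5867, 0.0541, 0.0576]
tcp_rot: [-2.346, -2.089, 0.0]
ft_force: [-0.7, -1.2, 1.0]
width: 0.0502
grip_force: 1.0
```

Call:
carry_out:
  increments:
    - [0.1,0,0,0]
    - [0.1,0,0,0]
    - [0.1,0,0,0]
    - [0.1,0,0,0]
    - [0.1,0,0,0]
    - [0.1,0,0,0]
    - [0,0,0,0]
    - [0,0,0,0]
    - [0,0,0,0]
    - [0,0,0,0]

```text
time_s: 24.3
eef_pos: [0.5874, 0.0599, 0.0576]
tcp_rot: [-2.346, -2.089, 0.0]
ft_force: [-1.2, -1.7, 0.2]
width: 0.05
grip_force: 0.7
```

Call:
carry_out:
  increments:
    - [0.1,0,0,0]
    - [0.1,0,0,0]
    - [0,0,0,0]
    - [0,0,0,0]
    - [0,0,0,0]
    - [0,0,0,0]
    - [0,0,0,0]
    - [0,0,0,0]
    - [0,0,0,0]
    - [0,0,0,0]

```text
time_s: 25.3
eef_pos: [0.5872, 0.0601, 0.0577]
tcp_rot: [2.348, 2.086, -0.002]
ft_force: [-1.9, -7.4, 1.3]
width: 0.0498
grip_force: 3.6
```

Call:
carry_out:
  increments:
    - [0.1,0,0,0]
    - [0.05,0,0,0]
    - [0,0,0,0]
    - [0,0,0,0]
    - [0,0,0,0]
    - [0,0,0,0]
    - [0,0,0,0]
    - [0,0,0,0]
    - [0,0,0,0]
    - [0,0,0,0]

```text
time_s: 26.3
eef_pos: [0.587, 0.0601, 0.0577]
tcp_rot: [2.349, 2.084, -0.004]
ft_force: [-4.2, -10.6, 2.5]
width: 0.0499
grip_force: 5.7
```

The force rose to about 11 N with no further travel, so the carton is against the stop. I'll back straight off, rise, and check.

Call:
carry_out:
  increments:
    - [-0.3,0,0,0]
    - [-1,0,0,0]
    - [-2,0,0,0]
    - [-2,0,0,0]
    - [-2,0,0,0]
    - [-2,0,0,0]
    - [0,0,-3,0]
    - [0,0,-4,0]
    - [0,0,-4,0]
    - [0,0,-4,0]

```text
time_s: 27.3
eef_pos: [0.577, -0.0292, 0.2092]
tcp_rot: [-2.346, -2.089, -0.0]
ft_force: [1.1, 0.8, 0.2]
width: 0.05
grip_force: 0.0
```

Call:
carry_out:
  increments:
    - [-4,0,0,0]
    - [-4,0,0,0]
    - [-4,0,0,0]
    - [-4,0,0,0]
    - [-4,0,0,0]
    - [-4,0,0,0]
    - [-4,0,0,0]
    - [0,0,0,0]
    - [0,0,0,0]
    - [0,0,0,0]

```text
time_s: 28.3
eef_pos: [0.545, -0.3059, 0.2074]
tcp_rot: [-2.344, -2.09, -0.001]
ft_force: [0.2, -0.4, -0.1]
width: 0.0503
grip_force: 0.0
```

```bash
python3 look.py 8 .155; python3 look2.py .155
```

```text
rack xy mm [-287.1    0.3] z 207.4 toolx-rackx deg 0.11 tilt [ 0.0011 -0.0001] radius 0.625 F [ 0.2 -0.4 -0.1] w 0.05025301465914465 t 28.3
scene right [8.0, -0.0535, 0.0083, 0.0008]
scene front [4.0, 0.2209, 0.1002, 0.0005]
top right [8.0, -0.0603, 0.0261, 0.0006]
top front [6.0, 0.222, 0.0076, 0.0002]
scene left base [0.0, None]
scene front base [0.0, None]
scene right top [8.0, -0.0623, 0.0523, 0.0004]
scene front top [5.0, 0.2277, 0.3329, 0.0038]
top left base [0.0, None]
top front base [8.0, 0.2267, -0.0796, 0.001]
top right top [8.0, -0.0607, 0.0271, 0.0004]
top front top [6.0, 0.2219, -0.0009, 0.0003]
```

View pics/c8.png

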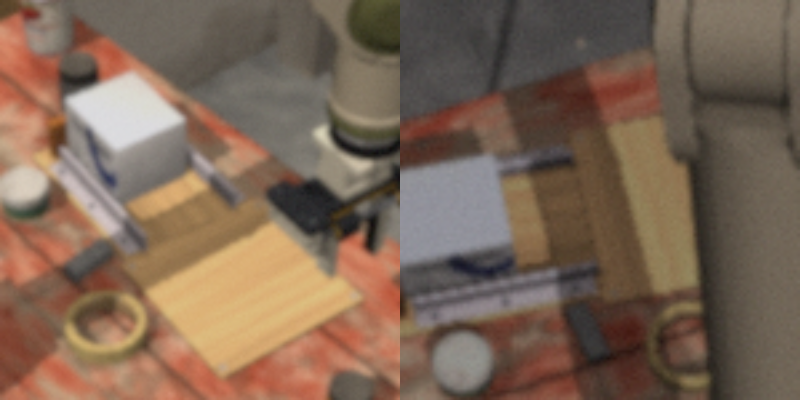

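The carton stands home at the stop, with its front at about 220 mm and straight, and there are gaps to both rails. Bystanders are untouched and the arm is clear, so I'm handing in.

```bash
python3 -c "
from rig import ticket
print(ticket.finish_job())"
```

```text
the job is handed in; nothing more can be done
None
```

The carton stands home against the stop, straight and with a gap to each rail in the last pictures; the robot is clear, nothing else I could see had moved, and the job was handed in at about 28 s (no verdict was returned).

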